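# Set up the prep board for peeling a lemon

### The job

Set up the prep board for peeling: swing its tab aside, lift the steel cover plate out of the opening and lay it flat on the worktop just to the right of the board, then seat the basket strainer fully home in the opening. Put the lemon on the board near the middle of its right end, and lay the peeler flat on the board between the strainer and the lemon, pointing straight away from you with its handle towards you, midway along the board's depth. Do not disturb the onion or the salt shaker.

Things in the scene. Friction and masses are not known exactly. Their poses are not given: they have to be found in the camera images.
- prep_board: Wooden board on feet, fixed: 200 mm deep (its x, away from robot), 250 wide (y, left), top 48 above worktop. Origin: on the worktop under its centre. Round opening centred x=-22, y=+58: 86 mm across, 6 deep to a ledge 42 above worktop, then 68 across right through. Rest of its top is bare; 100 mm of worktop right of it is clear. Turned up to 0.18 rad.
- tab (a joint): Steel swing tab over the plate's far edge; screw at x=+36, y=+58 mm of the board. Tongue 35 mm long, 11 wide, 4 thick, just above the board. Rad, positive anticlockwise from above; 0 points at the robot side, over the plate; starts within 0.3. Swings either way to stops at 1.6, stays where left (0.8 N at the pin moves it), clear of the plate beyond 1.0.
- tab_pin (a point): Thumb pin standing on the tab's tongue, 27 mm from its screw: 10 mm in diameter, top 68 mm above the worktop. This point lies on the pin's axis 61 mm above the worktop.
- cover_plate: Round steel cover plate, 81 mm across, 5 thick, with a knob in the middle: neck 13 mm, head 18 mm across from 16 to 27 mm above the underside. Origin: centre of the underside, z up. Starts on the ledge in the opening, flush with the board, underside 42 mm above the worktop. 0.12 kg.
- strainer: Grey basket strainer, 77 mm across, 46 high: basket 60 mm across below, wide rim from 22 to 30 mm above its foot, a dark knob about 16 mm across on top (36 to 46 mm above the foot) to grip. Origin: centre of its foot, z up. Seated, its rim rests on the ledge and its foot is about 20 mm above the worktop. About 0.09 kg.
- lemon_center (a point): Middle of the lemon: 78 mm long (its x axis), 55 wide, 56 high; the point is 28 mm above what the lemon lies on. About 0.11 kg.
- peeler: Peeler, 170 mm long, blue handle and narrow blade along its x axis: handle end x=-85 mm, blade tip x=+85. Handle (x -85 to +20) up to 24 wide, 17 high; blade 14 wide, 6 high. Origin: middle of its length on the underside, z up. Starts with the blade pointing roughly away from the robot. About 0.08 kg.
- onion: Red onion, 84 mm across and 82 mm high, behind the board, to be left alone. Origin: centre of its underside.
- salt_shaker: Glass salt shaker with a grey top, 44 mm across and 90 mm high, standing behind the board at the left, to be left alone. Origin: centre of its underside.
Things that resemble listed ones, but are neither listed nor needed, are in the scene too. There is more than one size of the cover_plate; the job needs the larger.

How it is judged:
On the way, in this order (a step that is already met when the one before it is completed fails the run):
1. the tab is swung clear of the cover plate ((value of joint tab above 1 rad or value of joint tab below -1 rad)), for 0.1 s.
2. the cover plate lies flat on the worktop to the right of the board (x of cover_plate in the frame of prep_board between -0.08 and 0.08 m and y of cover_plate in the frame of prep_board between -0.25 and -0.168 m and height (world z) of cover_plate below 0.004 m and angle between cover_plate's own z axis and vertical below 0.06 rad), for 0.2 s.
3. the strainer is seated in the opening (x of strainer in the frame of prep_board between -0.029 and -0.015 m and y of strainer in the frame of prep_board between 0.051 and 0.065 m and z of strainer in the frame of prep_board between 0.014 and 0.027 m and angle between strainer's own z axis and vertical below 0.08 rad), for 0.2 s.
At the end, for the whole second after the job is handed in: Tab over 1.0 rad aside; plate flat, centre 43-125 mm right of the board, within 80 mm of its mid-depth; strainer seated within 7 mm; lemon on board 50-120 mm right of centre; peeler flat, mid-depth +-30 mm, within 0.3 rad, handle to robot, strainer 45+ mm left, lemon 35+ mm right; at rest (all of step 2 and all of step 3 and (value of joint tab above 1 rad or value of joint tab below -1 rad) and x of lemon_center in the frame of prep_board between -0.06 and 0.06 m and y of lemon_center in the frame of prep_board between -0.12 and -0.05 m and z of lemon_center in the frame of prep_board between 0.066 and 0.094 m and x of peeler in the frame of prep_board between -0.03 and 0.03 m and z of peeler in the frame of prep_board between 0.044 and 0.054 m and angle between the x axis of peeler and the x axis of prep_board, either way round below 0.3 rad and angle between peeler's own z axis and vertical below 0.2 rad and y of lemon_center in the frame of peeler below -0.035 m and y of strainer in the frame of peeler above 0.045 m and linear speed of each of cover_plate, strainer, peeler below 0.02 m/s); the robot touches nothing.
It fails at once if the onion is moved more than 25 mm (distance of onion from where it was at the start of the episode above 0.025 m).
It fails at once if the salt shaker is moved more than 25 mm (distance of salt_shaker from where it was at the start of the episode above 0.025 m).
It also fails if it takes over 136 s, if anything falls off the work surface, if the arm or the gripper's body presses on something with over 40 N, if the wrist force passes 120 N, or if a joint passes its speed limit or range.

### The arm

A 6-joint arm with a two-finger parallel gripper is mounted at the origin on a cart in front of the work surface, level with it; the furniture and walls round the work are solid. World frame = base frame: x ahead of the robot, y to its left, z up, the work surface at z = 0. Lengths are in m, angles in rad, forces in N, time in s.
With the tool pointing down it reaches from about 0.425 to 0.925 m from the base axis. Payload 12.5 kg.
Tool frame: the origin (TCP) lies on the centre line of the jaws, within the pads' length; the fingertips stand finger_overhang ahead of it and the grasp point (between the pads) lies 6 mm ahead of it (finger_overhang is the distance from the TCP to the fingertips, in m); z points along the fingers, y is the line along which they close (so a half turn about z gives the same grasp; the last joint's range is limited). The gripper opens to 85 mm and grips with 20 to 120 N. Pads are 22 mm wide; open, the fingers measure 114 mm over their backs; the gripper's body (76 mm by 85 mm) begins 54 mm behind the grasp point. The pads swing forward as they close: fully open they stand 13 mm farther back than shut.
Start: joints at [1.235, 0.491, 1.559, -0, 1.092, -0.106], TCP at [0.142, 0.609, 0.256] pointing down, gripper open.
Joint ranges: [-3.1, 3.1], [-0.84, 2.19], [0.05, 2.79], [-1.13, 4.28], [0.06, 2.93], [-2.69, 2.69]. Speed limits (rad/s): [2.22, 2.22, 2.79, 3.14, 3.14, 3.14].

### API

Orientations are given as a unit quaternion [x, y, z, w].
In Python, from plant import state, get_image, sign_off, look_for, trace, finger_overhang gives the robot as it stands.
- The arm moves only by the shell command python3 -m creep 'ROWS' [FORCE]. ROWS is JSON, one flat list of numbers, 7 for each row, row after row: the shift along the tool's x, y, z in m, then the turn, a rotation vector about the tool's x, y, z in rad, then the finger opening in m, from 0 to 0.0854. A call has 1 to 10 rows; each row is the pose to reach, as a shift and turn from the pose commanded when the call began, along the tool's axes at that moment; what a row does not reach only later rows make up. A row lasts 1/8 s, in which the tool goes at most 62.5 mm and 10.7 degrees, less where a joint would pass 70% of its speed; a pose out of reach is approached as far as the arm can. A call with a gripper value outside its range is refused whole. The fingers move at their own pace and stop on an object; FORCE is the grip in N (left out, the last holds). Time passes only in rows, so rows that repeat a pose let the fingers close. It gives the time, the measured TCP pose, the force, the opening and the grip force at its end, in the units of the state.
- state(): the state, without advancing time (a new reading comes with each control period).
- get_image(name): name is "side" or "top" or "wrist"; returns a dict with "pixels" (400x640x3 uint8, blue, green, red), "vertical_fov" (degrees; the focal length in pixels is half the picture's height over the tangent of half this angle, whatever the lens; pixels are square), "cx", "cy" (the principal point, pixels), "world_from_camera" (4x4, takes a point from camera to world coordinates). Camera axes: x right, y down, z forward; pixel columns grow to the right and rows downward; lengths in m; the calibration is good to about 2 mm. The wrist camera is an equidistant fisheye: a pixel r from the principal point sees the ray r / f radians off the axis. A picture is of the moment at which its call begins. There is no depth.
- sign_off(): hands the job in; it is judged then, once.
Trained networks look in a picture, given as the dict that the camera call returned (one of the last four; its "shot" number tells which), for a name from the list of things; names that differ only in an ending like _2 or _b are one class to them, and where a whole thing is asked for, a point or a joint stands for the part that bears it (a point fixed in the world has none). Each returns a list of dicts, best first, with "p" (0 to 1); they miss things now and then, are a little off and sometimes report something else, mostly with a low value. They report only what shows in the picture. A call takes as long as a camera call. They do not tell look-alikes from the thing itself.
- look_for(picture, query): "xyz" ([x, y, z] in m, in world coordinates, good to about 4 mm: the middle of the surface that is visible of it).
- trace(picture, query): "region" (400x640 bool, what is visible of it).
The state is a dict: "time_s": time; "joint_pos": joint angles; "qvel": joint speeds; "joint_torque": joint torques, N m; "eef_pos": TCP position; "tool_rot": TCP orientation; "force": force on the tool from outside, world axes, zero at the start; "ft_torque": the same for the moment, N m; "width": opening from 0.0 (shut) to 1.0 (fully open); "grasp_force": force on a finger pad.
Only numpy, scipy, OpenCV 4.12 (cv2) and the standard library are available. Lean on these libraries where they do the work, as an engineer would, in place of code of your own. Each camera call takes 0.05 s, during which the arm holds its last target. There are 200 camera calls.

## Working session

There is one attempt and no reset: what is moved stays moved. The work goes in short steps, Python scripts to look and compute and a shell command to move; the robot and the scene stay as the last step left them, time stands still between calls to the robot, and variables do not carry over. Pictures are saved under pics/ and viewed, at most 17 in all, crops included, and the job is handed in when it is done.

```bash
ls; mkdir -p pics
cat > h.py <<'E'
import numpy as np, cv2
from plant import state,get_image,sign_off,look_for,trace,finger_overhang
from scipy.spatial.transform import Rotation as R
def F(p): return 200/np.tan(np.radians(p["vertical_fov"])/2)
def ray(p,u,v,fish=False):
    f=F(p); d=np.array([u-p["cx"],v-p["cy"]],float)
    if fish:
        r=np.hypot(*d); th=r/f; c=np.array([*(d/max(r,1e-9)*np.sin(th)),np.cos(th)])
    else: c=np.array([*(d/f),1])
    T=np.array(p["world_from_camera"]); return T[:3,3],T[:3,:3]@c
def at(p,u,v,z,fish=False):
    o,d=ray(p,u,v,fish); return (o+d*(z-o[2])/d[2])[:3]
def proj(p,X,fish=False):
    T=np.array(p["world_from_camera"]); c=T[:3,:3].T@(np.array(X)-T[:3,3]); f=F(p)
    if fish:
        th=np.arctan2(np.hypot(c[0],c[1]),c[2]); return p["cx"]+f*th*c[0]/np.hypot(c[0],c[1]),p["cy"]+f*th*c[1]/np.hypot(c[0],c[1])
    return p["cx"]+f*c[0]/c[2],p["cy"]+f*c[1]/c[2]
def go(x,y,z,yaw=None):
    """shift in tool axes to reach world xyz; tool y-axis at world angle yaw (tool down), mod pi"""
    s=state(); r=R.from_quat(s["tool_rot"]); d=r.inv().apply(np.array([x,y,z])-s["eef_pos"])
    yc=np.arctan2(*(r.as_matrix()[[1,0],1]))
    t=0 if yaw is None else -((yaw-yc+np.pi/2)%np.pi-np.pi/2)
    return d.round(4),round(t,3),yc
E
python3 - <<'E'
from h import *
s=state();print(s,finger_overhang)
print(R.from_quat(s["tool_rot"]).as_matrix().round(3))
for n in("side","top"):
    p=get_image(n);cv2.imwrite(f"pics/{n}0.png",p["pixels"])
    print(n,F(p),p["cx"],p["cy"],np.array(p["world_from_camera"]).round(3).tolist())
    for q in["prep_board","tab","tab_pin","cover_plate","strainer","lemon_center","peeler","onion","salt_shaker"]:
        print(q,[(np.round(d["xyz"],3).tolist(),round(d["p"],2),np.round(proj(p,d["xyz"])).tolist()) for d in look_for(p,q)])
E
```

```text
pics
{'time_s': 0.0, 'joint_pos': array([ 1.23541947e+00,  4.91570406e-01,  1.55947085e+00,  8.70297068e-06,
        1.09169747e+00, -1.05565950e-01]), 'qvel': array([ 0.00109398,  0.00084613,  0.00054006,  0.00038612, -0.00110061,
       -0.00144091]), 'joint_torque': array([-2.11340237e-03, -6.18431139e+01, -2.61596400e+01, -8.28694374e-05,
        4.02876001e-03, -2.19013765e-05]), 'eef_pos': array([0.14225807, 0.60838311, 0.25571361]), 'tool_rot': array([ 1.14654744e-01,  9.93405235e-01, -5.58324015e-04, -1.29084646e-04]), 'force': array([-0.03438195, -0.3174405 ,  0.40837427]), 'ft_torque': array([0.02043201, 0.05672625, 0.01464854]), 'grasp_force': 0.0, 'width': 0.9993349531099657} 0.025
[[-0.974  0.228 -0.   ]
 [ 0.228  0.974 -0.001]
 [ 0.    -0.001 -1.   ]]
side 407.1884936673064 319.9987071498117 207.09371368318497 [[-0.938, -0.212, 0.273, 0.279], [-0.346, 0.563, -0.751, 0.752], [0.005, -0.799, -0.602, 0.6], [0.0, 0.0, 0.0, 1.0]]
prep_board [([0.457, -0.074, 0.043], 0.67, [367.0, 184.0])]
tab [([0.475, -0.03, 0.055], 0.57, [355.0, 187.0])]
tab_pin [([0.479, -0.03, 0.052], 0.
[... 551 characters left out ...]
191.42056252350932 [[-0.025, -0.999, 0.031, 0.488], [-1.0, 0.025, -0.0, 0.08], [-0.001, -0.031, -1.0, 0.922], [0.0, 0.0, 0.0, 1.0]]
prep_board [([0.46, -0.106, 0.051], 0.61, [398.0, 213.0]), ([0.483, -0.032, 0.051], 0.41, [366.0, 204.0])]
tab []
tab_pin []
cover_plate [([0.433, -0.037, 0.046], 0.94, [368.0, 226.0]), ([0.379, 0.164, 0.004], 0.66, [283.0, 249.0])]
strainer [([0.484, -0.038, 0.052], 0.75, [368.0, 204.0]), ([0.609, 0.255, 0.03], 0.62, [241.0, 154.0])]
lemon_center []
peeler [([0.37, 0.269, 0.013], 0.95, [239.0, 255.0]), ([0.437, -0.036, 0.047], 0.2, [367.0, 224.0])]
onion [([0.678, -0.089, 0.055], 0.85, [388.0, 119.0])]
salt_shaker [([0.667, 0.104, 0.073], 0.59, [304.0, 124.0])]
```

View pics/top0.png

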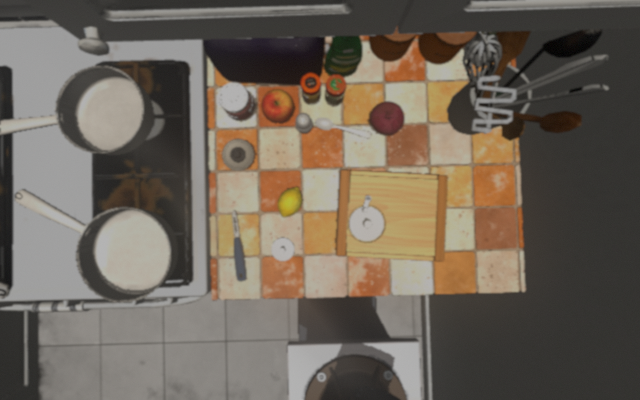

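View pics/side0.png

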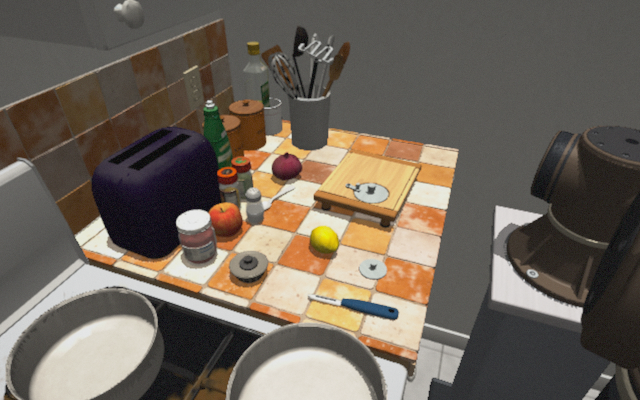

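Top view: the larger plate is in the board opening at (367,224), and the smaller look-alike lies on the worktop at (283,249). The lemon is at (290,201), with an apple at (277,105). The strainer is at (239,153) and the peeler at (239,245). The larger plate, seated under the tab, fits the description. I'll confirm it in a crop and measure.

Run:
```python
from h import *
p=get_image("top")
c=p["pixels"][130:290,205:455];cv2.imwrite("pics/crop0.png",cv2.resize(c,None,fx=3.2,fy=3.2,interpolation=cv2.INTER_CUBIC))
for q,z in[("prep_board",.048),("cover_plate",.047),("strainer",.03),("lemon_center",.028),("peeler",.01),("onion",.04),("salt_shaker",.09)]:
  for d in trace(p,q)[:2]:
    m=d["region"].astype(np.uint8); cs,_=cv2.findContours(m,0,2)
    k=max(cs,key=cv2.contourArea); w=np.array([at(p,*x[0],z)[:2] for x in k],np.float32)*1000
    (cx,cy),wh,a=cv2.minAreaRect(w); M=cv2.moments(m,True)
    (ex,ey),er=cv2.minEnclosingCircle(w)
    print(q,round(d["p"],2),"px",M["m10"]/M["m00"],M["m01"]/M["m00"],"rect",np.round([cx,cy,*wh,a],1),"circ",np.round([ex,ey,er],1),"cent",at(p,M["m10"]/M["m00"],M["m01"]/M["m00"],z).round(3))
    if q=="prep_board": print(cv2.boxPoints(cv2.minAreaRect(w)).round().tolist())
```

```text
prep_board 0.75 px 394.61269690868176 214.38244699751274 rect [456.1 -91.2 250.7 199.8  85.5] circ [457.1 -92.4 155.9] cent [ 0.458 -0.099  0.048]
[[347.0, -208.0], [546.0, -224.0], [566.0, 26.0], [366.0, 42.0]]
prep_board 0.63 px 238.00733496332518 154.59413202933985 rect [605.1 258.3  74.   71.8  88.6] circ [604.9 258.   37.5] cent [0.605 0.258 0.048]
[[568.0, 222.0], [640.0, 220.0], [642.0, 294.0], [570.0, 296.0]]
cover_plate 0.77 px 282.96781609195403 249.1103448275862 rect [385.1 159.4  50.5  50.3  88.6] circ [384.7 159.1  27.2] cent [0.385 0.159 0.047]
cover_plate 0.69 px 366.37631027253667 223.6341719077568 rect [439.9 -32.7  78.2  78.   88.4] circ [439.1 -33.8  41. ] cent [ 0.438 -0.034  0.047]
strainer 0.76 px 237.73907910271546 154.24085005903189 rect [608.7 262.   75.5  75.7  88.6] circ [608.3 262.8  38.9] cent [0.608 0.263 0.03 ]
lemon_center 0.84 px 290.5151515151515 201.24410774410774 rect [494.2 141.2  59.   66.2  25.1] circ [494.9 142.1  38.9] cent [0.494 0.141 0.028]
peeler 0.85 px 238.38755020080322 250.22690763052208 rect [390.8 270.2 163.2  22.5   6.1] circ [390.8 270.2  81.6] cent [0.38  0.269 0.01 ]
onion 0.88 px 386.68176914778854 117.96332254584682 rect [683.  -87.5  79.5  75.3  88.5] circ [683.5 -88.7  41.3] cent [ 0.683 -0.089  0.04 ]
salt_shaker 0.85 px 303.6666666666667 123.18589743589743 rect [664.9 103.6  43.9  39.1  43.4] circ [664.7 105.   24. ] cent [0.665 0.104 0.09 ]
```

View pics/crop0.png

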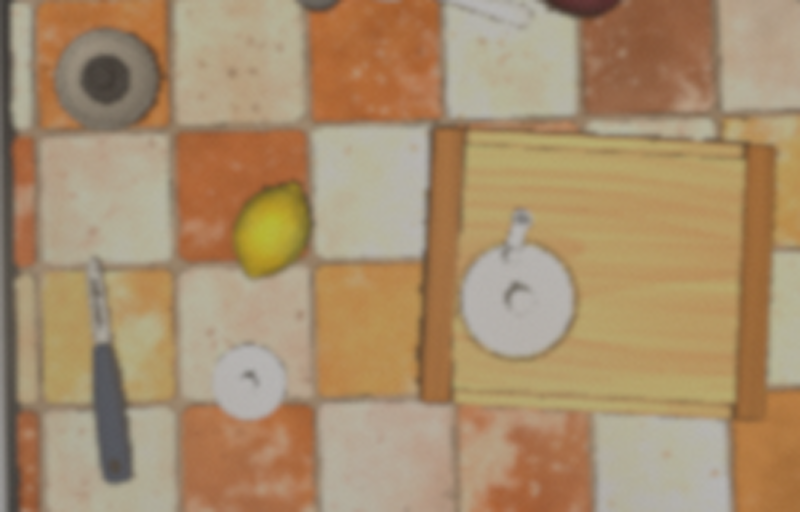

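The crop confirms the larger plate (81 mm, under the tab) at top-image (367,224). The tongue points slightly left of the robot. I'll go above the pin, approaching via a waypoint.

Run:
```python
from h import *
print(go(.5,.2,.25,1.491),go(.475,-.065,.15,1.491))
```

```text
(array([-0.4413, -0.3164,  0.0063]), np.float64(-0.15), np.float64(1.341007779439412)) (array([-0.4773, -0.5801,  0.1062]), np.float64(-0.15), np.float64(1.341007779439412))
```

```bash
python3 -m creep '[-0.44,-0.316,0,0,0,-0.15,0.04, -0.44,-0.316,0,0,0,-0.15,0, -0.44,-0.316,0,0,0,-0.15,0, -0.44,-0.316,0,0,0,-0.15,0, -0.44,-0.316,0,0,0,-0.15,0, -0.44,-0.316,0,0,0,-0.15,0, -0.44,-0.316,0,0,0,-0.15,0, -0.44,-0.316,0,0,0,-0.15,0, -0.44,-0.316,0,0,0,-0.15,0, -0.44,-0.316,0,0,0,-0.15,0]' 30
python3 - <<'E'
from h import *
print(go(.475,-.065,.15,1.491))
E
```

```text
time_s: 2.65
eef_pos: [0.5003, 0.1986, 0.2561]
tool_rot: [0.042, 0.999, -0.0, 0.0]
force: [0.5, 0.3, 0.2]
width: -0.004
grasp_force: 0.0
(array([ 0.0033, -0.2648,  0.1061]), np.float64(-0.004), np.float64(1.4874730267708074))
```

```bash
python3 -m creep '[0.003,-0.265,0.056,0,0,0,0, 0.003,-0.265,0.106,0,0,0,0, 0.003,-0.265,0.106,0,0,0,0, 0.003,-0.265,0.106,0,0,0,0, 0.003,-0.265,0.106,0,0,0,0, 0.003,-0.265,0.106,0,0,0,0, 0.003,-0.265,0.106,0,0,0,0]'
python3 - <<'E'
from h import *
p=get_image("wrist");cv2.imwrite("pics/w1.png",p["pixels"])
print(F(p),np.array(p["world_from_camera"]).round(3).tolist())
for q in["tab_pin","tab","cover_plate"]:
    print(q,[(np.round(d["xyz"],3).tolist(),round(d["p"],2),np.round(proj(p,d["xyz"],True)).tolist()) for d in look_for(p,q)])
print("exp pin",proj(p,(.470,-.028,.061),True),"hole",proj(p,(.439,-.033,.069),True))
E
```

```text
time_s: 3.52
eef_pos: [0.4748, -0.0624, 0.1506]
tool_rot: [0.04, 0.999, 0.0, 0.0]
force: [0.4, 1.1, 0.3]
width: 0.001
grasp_force: 0.0
309.70691628693146 [[0.079, 0.95, 0.301, 0.397], [0.997, -0.076, -0.023, -0.056], [0.001, 0.302, -0.953, 0.268], [0.0, 0.0, 0.0, 1.0]]
tab_pin [([0.488, -0.037, 0.057], 0.75, [354.0, 227.0])]
tab [([0.485, -0.034, 0.054], 0.56, [357.0, 222.0])]
cover_plate [([0.382, 0.158, 0.008], 0.78, [536.0, 87.0]), ([0.434, -0.037, 0.045], 0.72, [348.0, 152.0])]
exp pin (np.float64(366.0989257301867), np.float64(205.22104160468965)) hole (np.float64(358.63620645416313), np.float64(165.14528524344044))
```

View pics/w1.png

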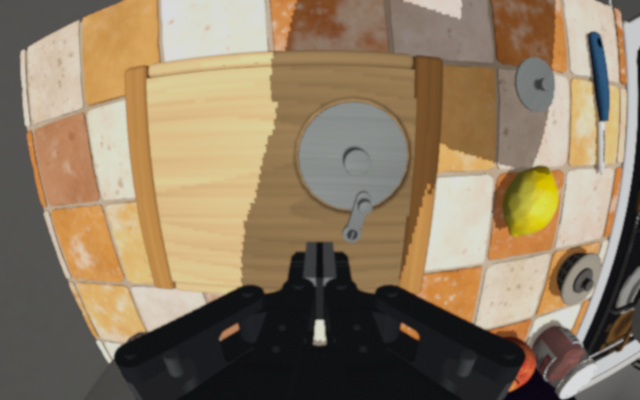

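Wrist view: the knob is at (357,158), the plate disc is centred near (353,156), the pin is at (363,201) and the screw at (351,235).

Run:
```python
from h import *
p=get_image("wrist")
for n,u,v,z in[("knob",357,158,.069),("disc",353,156,.047),("pin",363,201,.068),("screw",351,235,.053)]: print(n,at(p,u,v,z,True).round(4))
for d in trace(p,"cover_plate"):
    k=max(cv2.findContours(d["region"].astype(np.uint8),0,2)[0],key=cv2.contourArea)
    w=np.array([at(p,*x[0],.047,True)[:2] for x in k],np.float32)*1000;print(cv2.minEnclosingCircle(w),cv2.fitEllipse(w))
print(go(.475,-.06,.084),go(.482,-.026,.084))
```

```text
knob [ 0.4343 -0.0337  0.069 ]
disc [ 0.4368 -0.0341  0.047 ]
pin [ 0.4645 -0.0308  0.068 ]
screw [ 0.4961 -0.039   0.053 ]
((381.9205322265625, 126.87501525878906), 24.513282775878906) ((381.6589050292969, 127.07246398925781), (46.37023162841797, 47.82467269897461), 167.10670471191406)
((437.0896301269531, -33.89839553833008), 40.45976257324219) ((435.88958740234375, -34.06959533691406), (75.9571533203125, 80.50041961669922), 4.1964430809021)
(array([0.0001, 0.0025, 0.0666]), 0, np.float64(1.4922243677094786)) (array([-0.0042,  0.037 ,  0.0666]), 0, np.float64(1.4922243677094786))
```

```bash
python3 -m creep '[0,0,0.05,0,0,0,0, 0,0,0.0665,0,0,0,0, 0,0,0.0665,0,0,0,0, 0,0.012,0.0665,0,0,0,0, -0.001,0.018,0.0665,0,0,0,0, -0.002,0.024,0.0665,0,0,0,0, -0.004,0.03,0.0665,0,0,0,0, -0.006,0.036,0.0665,0,0,0,0, -0.006,0.036,0.0665,0,0,0,0]'
python3 - <<'E'
from h import *
p=get_image("wrist");cv2.imwrite("pics/w2.png",p["pixels"][100:300,200:500].repeat(2,0).repeat(2,1))
for q in["tab_pin","tab"]:
    print(q,[(np.round(d["xyz"],3).tolist(),round(d["p"],2),np.round(proj(p,d["xyz"],True)).tolist()) for d in look_for(p,q)])
E
```

```text
time_s: 4.95
eef_pos: [0.4851, -0.0276, 0.0851]
tool_rot: [0.04, 0.999, -0.0, 0.002]
force: [0.6, 0.1, 17.7]
width: 0.0
grasp_force: 8.7
tab_pin [([0.484, -0.013, 0.059], 0.6, [346.0, 255.0])]
tab [([0.484, -0.012, 0.055], 0.83, [347.0, 250.0])]
```

View pics/w2.png

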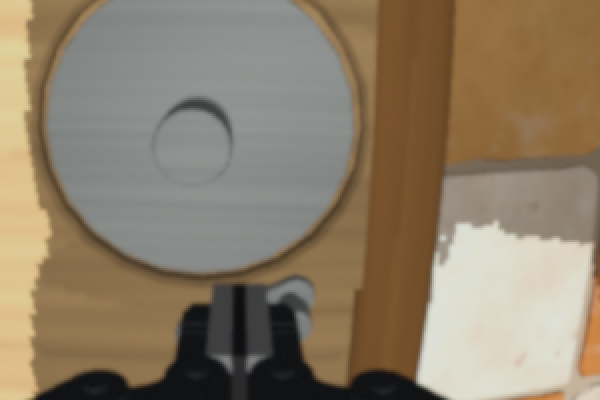

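The tab is around -1 rad, and the fingertips rest on something (17 N vertical). I'll lift 2 mm and push further.

```bash
python3 -m creep '[0,0,-0.0025,0,0,0,0, 0,0.003,-0.0025,0,0,0,0, -0.001,0.006,-0.0025,0,0,0,0, -0.002,0.009,-0.0025,0,0,0,0, -0.002,0.009,-0.0025,0,0,0,0, -0.002,0.004,-0.05,0,0,0,0, 0.0,0,-0.075,0,0,0,0, 0,0,-0.075,0,0,0,0.04, 0,0,-0.075,0,0,0,0.04]'
python3 - <<'E'
from h import *
p=get_image("wrist");cv2.imwrite("pics/w3.png",p["pixels"][80:280,200:500].repeat(2,0).repeat(2,1))
for q in["tab_pin","tab","cover_plate"]:
    print(q,[(np.round(d["xyz"],3).tolist(),round(d["p"],2),np.round(proj(p,d["xyz"],True)).tolist()) for d in look_for(p,q)])
for d in trace(p,"cover_plate"):
    k=max(cv2.findContours(d["region"].astype(np.uint8),0,2)[0],key=cv2.contourArea)
    w=np.array([at(p,*x[0],.047,True)[:2] for x in k],np.float32)*1000;print(cv2.minEnclosingCircle(w),cv2.fitEllipse(w))
print(go(.437,-.034,.13),go(.437,-.034,.076))
E
```

```text
time_s: 6.22
eef_pos: [0.4832, -0.0275, 0.158]
tool_rot: [0.04, 0.999, 0.0, -0.001]
force: [-0.1, -0.6, 0.8]
width: 0.421
grasp_force: 0.0
tab_pin [([0.499, -0.029, 0.055], 0.85, [318.0, 228.0]), ([0.606, 0.253, 0.025], 0.73, [556.0, 276.0])]
tab [([0.494, -0.026, 0.054], 0.79, [322.0, 222.0])]
cover_plate [([0.438, -0.035, 0.046], 0.92, [304.0, 148.0]), ([0.38, 0.156, 0.002], 0.88, [499.0, 75.0])]
((383.2774353027344, 133.62496948242188), 24.40574836730957) ((382.8173828125, 133.72442626953125), (46.18477249145508, 47.175804138183594), 169.18093872070312)
((437.29388427734375, -33.930694580078125), 40.47843551635742) ((437.1315612792969, -33.883201599121094), (79.59873962402344, 79.71458435058594), 35.13264846801758)
(array([ 0.0456, -0.01  ,  0.0281]), 0, np.float64(1.491158579872626)) (array([ 0.0456, -0.01  ,  0.0821]), 0, np.float64(1.491158579872626))
```

View pics/w3.png

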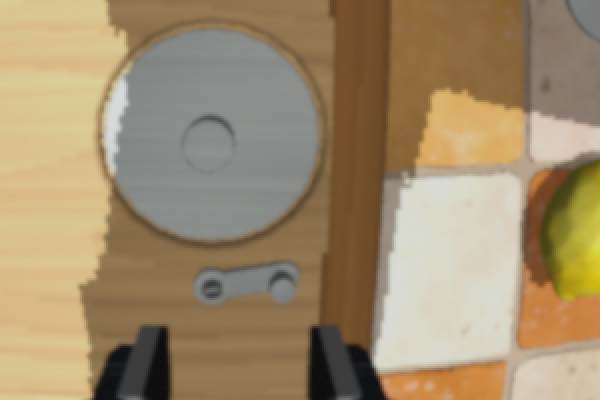

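The tab is clear, at roughly 1.45 rad. Next I'll grip the knob.

```bash
python3 -m creep '[0.0456,-0.010,0.028,0,0,0,0.04, 0.0456,-0.010,0.028,0,0,0,0.04, 0.0456,-0.010,0.06,0,0,0,0.04, 0.0456,-0.010,0.082,0,0,0,0.04, 0.0456,-0.010,0.082,0,0,0,0.04, 0.0456,-0.010,0.082,0,0,0,0.0, 0.0456,-0.010,0.082,0,0,0,0.0, 0.0456,-0.010,0.082,0,0,0,0.0, 0.0456,-0.010,0.082,0,0,0,0.0]' 50; python3 -m creep '[0,0,-0.01,0,0,0,0, 0,0,-0.02,0,0,0,0, 0,0,-0.03,0,0,0,0, 0,0,-0.05,0,0,0,0, 0,0,-0.05,0,0,0,0]'
python3 - <<'E'
from h import *
a=-.08
def B(x,y): return .456+x*np.cos(a)-y*np.sin(a), -.091+x*np.sin(a)+y*np.cos(a)
x,y=B(0,-.186);print(x,y,go(x,y,.127),go(x,y,.037))
E
```

```text
time_s: 7.6
eef_pos: [0.4378, -0.0342, 0.0776]
tool_rot: [0.04, 0.999, -0.0, 0.001]
force: [0.5, 2.0, 8.3]
width: 0.187
grasp_force: 49.4
time_s: 8.22
eef_pos: [0.4378, -0.0343, 0.128]
tool_rot: [0.04, 0.999, -0.0, 0.001]
force: [-0.3, -0.6, -1.7]
width: 0.18
grasp_force: 49.2
0.4411358669217339 -0.27640511737228723 (array([-0.0227, -0.2411,  0.0012]), 0, np.float64(1.4910320722319097)) (array([-0.0224, -0.2411,  0.0912]), 0, np.float64(1.4910320722319097))
```

```bash
python3 -m creep '[-0.0227,-0.241,0,0,0,0,0, -0.0227,-0.241,0,0,0,0,0, -0.0227,-0.241,0,0,0,0,0, -0.0227,-0.241,0,0,0,0,0, -0.0227,-0.241,0,0,0,0,0, -0.0227,-0.241,0,0,0,0,0, -0.0227,-0.241,0.06,0,0,0,0, -0.0227,-0.241,0.085,0,0,0,0, -0.0227,-0.241,0.09,0,0,0,0, -0.0227,-0.241,0.0915,0,0,0,0]'
python3 -m creep '[0,0,0.001,0,0,0,0, 0,0,0.001,0,0,0,0.035, 0,0,0.001,0,0,0,0.035, 0,0,0.001,0,0,0,0.035, 0,0,-0.03,0,0,0,0.035, 0,0,-0.09,0,0,0,0.035, 0,0,-0.14,0,0,0,0.035, 0,0,-0.14,0,0,0,0.035]'
python3 - <<'E'
from h import *
p=get_image("wrist");cv2.imwrite("pics/w4.png",p["pixels"])
for n in("wrist","top"):
  p=get_image(n)
  for d in trace(p,"cover_plate"):
    k=max(cv2.findContours(d["region"].astype(np.uint8),0,2)[0],key=cv2.contourArea)
    w=np.array([at(p,*x[0],.005,n=="wrist")[:2] for x in k],np.float32)*1000;print(n,cv2.minEnclosingCircle(w))
E
```

```text
time_s: 9.48
eef_pos: [0.441, -0.2753, 0.0357]
tool_rot: [0.039, 0.999, 0.0, -0.0]
force: [-0.9, 0.3, -1.1]
width: 0.182
grasp_force: 49.3
time_s: 10.48
eef_pos: [0.4416, -0.277, 0.1787]
tool_rot: [0.04, 0.999, -0.002, 0.003]
force: [-0.1, 0.3, -0.6]
width: 0.41
grasp_force: 0.0
wrist ((440.1710205078125, -274.8056945800781), 40.3244743347168)
wrist ((731.8065185546875, 176.963134765625), 116.9247055053711)
wrist ((378.80517578125, 160.02090454101562), 30.590822219848633)
top ((443.3348693847656, -273.25634765625), 41.57615661621094)
top ((380.3314208984375, 163.52743530273438), 27.807140350341797)
```

View pics/w4.png

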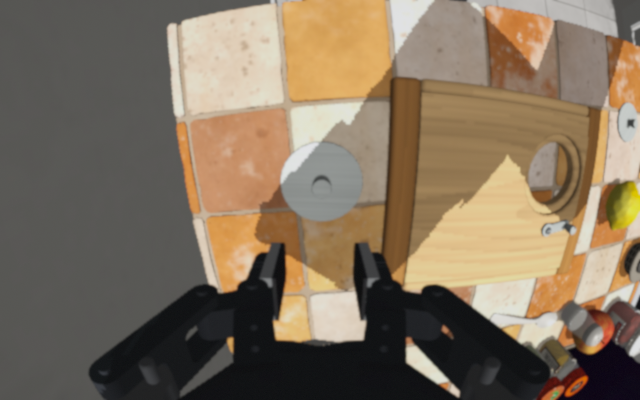

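The plate lies flat at (321,181) and the opening is empty. Next is the strainer.

Run:
```python
from h import *
print(go(.590,.262,.17))
```

```text
(array([-0.1063,  0.5482,  0.0045]), 0, np.float64(1.4909205561859533))
```

```bash
python3 -m creep '[-0.106,0.548,0,0,0,0,0.04, -0.106,0.548,0,0,0,0,0.04, -0.106,0.548,0,0,0,0,0.04, -0.106,0.548,0,0,0,0,0.04, -0.106,0.548,0,0,0,0,0.04, -0.106,0.548,0,0,0,0,0.04, -0.106,0.548,0,0,0,0,0.04, -0.106,0.548,0,0,0,0,0.04, -0.106,0.548,0,0,0,0,0.04, -0.106,0.548,0.0,0,0,0,0.04]'
python3 -m creep '[0,0,0,0,0,0,0.04]'
python3 - <<'E'
from h import *
p=get_image("wrist");cv2.imwrite("pics/w5.png",p["pixels"])
for d in trace(p,"strainer"):
    k=max(cv2.findContours(d["region"].astype(np.uint8),0,2)[0],key=cv2.contourArea)
    w=np.array([at(p,*x[0],.030,True)[:2] for x in k],np.float32)*1000;print(d["p"],cv2.minEnclosingCircle(w),cv2.boundingRect(k))
print(look_for(p,"strainer"),go(.607,.262,.1))
g=p["pixels"].astype(int).sum(2); print(proj(p,(.607,.262,.046),True))
E
```

```text
time_s: 11.98
eef_pos: [0.5898, 0.265, 0.1732]
tool_rot: [0.038, 0.999, -0.0, -0.001]
force: [-0.2, -0.9, -0.2]
width: 0.469
grasp_force: 0.0
time_s: 12.1
eef_pos: [0.5895, 0.2612, 0.1738]
tool_rot: [0.04, 0.999, -0.0, -0.001]
force: [0.2, -0.5, -0.3]
width: 0.468
grasp_force: 0.0
0.8 ((605.8721313476562, 262.516357421875), 38.10084533691406) (280, 170, 84, 79)
[{'xyz': [0.6068, 0.2631, 0.0273], 'p': 0.69}] (array([-0.0169,  0.0031,  0.075 ]), 0, np.float64(1.4895300537062781))
(np.float64(321.1766815080145), np.float64(218.9509309176227))
```

View pics/w5.png

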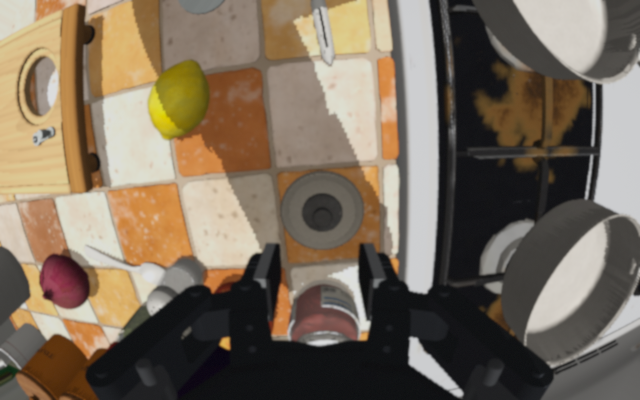

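The knob is at (321,212), and a jar behind at (325,310) is clear by about 30 mm. Gripping the knob.

```bash
python3 -m creep '[-0.015,0.002,0.04,0,0,0,0.04, -0.015,0.002,0.08,0,0,0,0.04, -0.015,0.002,0.11,0,0,0,0.04, -0.015,0.002,0.116,0,0,0,0.04, -0.015,0.002,0.116,0,0,0,0.04, -0.015,0.002,0.116,0,0,0,0, -0.015,0.002,0.116,0,0,0,0, -0.015,0.002,0.116,0,0,0,0, -0.015,0.002,0.116,0,0,0,0]' 50; python3 -m creep '[0,0,-0.02,0,0,0,0, 0,0,-0.06,0,0,0,0, 0,0,-0.10,0,0,0,0, 0,0,-0.10,0,0,0,0]'
python3 - <<'E'
from h import *
p=get_image("wrist");cv2.imwrite("pics/w6.png",p["pixels"])
print(go(.437,-.034,.158), go(.437,-.034,.077))
E
```

```text
time_s: 13.38
eef_pos: [0.6057, 0.2624, 0.0609]
tool_rot: [0.04, 0.999, 0.0, 0.001]
force: [-1.5, -2.2, 6.4]
width: 0.145
grasp_force: 48.7
time_s: 13.88
eef_pos: [0.6063, 0.2629, 0.164]
tool_rot: [0.04, 0.999, 0.001, 0.003]
force: [0.2, 0.2, -2.5]
width: 0.147
grasp_force: 48.9
(array([ 0.1444, -0.3091,  0.0028]), 0, np.float64(1.4911596517962822)) (array([ 0.1446, -0.3092,  0.0838]), 0, np.float64(1.4911596517962822))
```

View pics/w6.png

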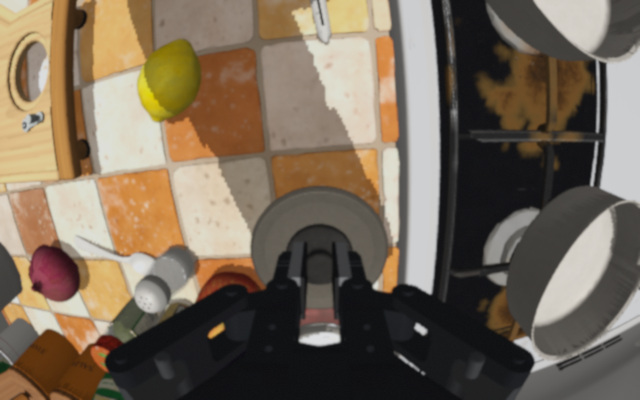

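Strainer held level. I'll carry it over the opening and check its centre relative to the tool.

```bash
python3 -m creep '[0.1444,-0.309,0,0,0,0,0, 0.1444,-0.309,0,0,0,0,0, 0.1444,-0.309,0,0,0,0,0, 0.1444,-0.309,0,0,0,0,0, 0.1444,-0.309,0,0,0,0,0, 0.1444,-0.309,0,0,0,0,0, 0.1444,-0.309,0,0,0,0,0, 0.1444,-0.309,0.0,0,0,0,0, 0.1444,-0.309,0.01,0,0,0,0, 0.1444,-0.309,0.01,0,0,0,0]'
python3 - <<'E'
from h import *
s=state();print(s["eef_pos"])
for n in("wrist","top"):
  p=get_image(n)
  for d in trace(p,"strainer"):
    k=max(cv2.findContours(d["region"].astype(np.uint8),0,2)[0],key=cv2.contourArea)
    w=np.array([at(p,*x[0],s["eef_pos"][2]-.061+.029,n=="wrist")[:2] for x in k],np.float32)*1000;print(n,round(d["p"],2),cv2.minEnclosingCircle(w),cv2.boundingRect(w.astype(int)),d["region"].sum())
  cv2.imwrite(f"pics/{n}7.png",p["pixels"])
E
```

```text
time_s: 15.18
eef_pos: [0.4364, -0.0334, 0.1483]
tool_rot: [0.039, 0.999, 0.0, -0.001]
force: [0.1, -0.6, -1.5]
width: 0.145
grasp_force: 49.1
[ 0.43643396 -0.03342927  0.14832698]
wrist 0.57 ((436.8285827636719, -33.27370834350586), 38.6718635559082) (398, -71, 78, 77) 9988
```

View pics/wrist7.png

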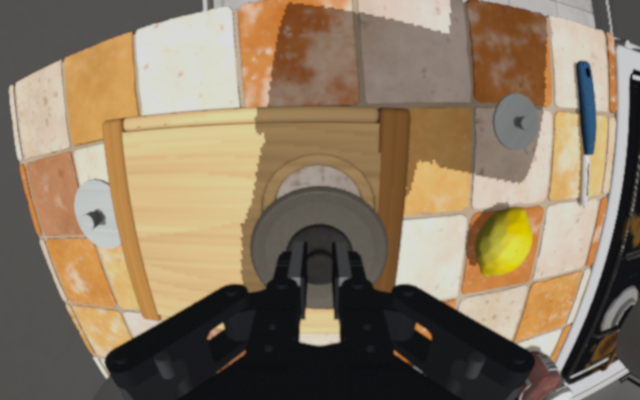

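The strainer rim is centred at (436.8,-33.3), right over the opening. Lowering.

```bash
python3 -m creep '[0,0,0.03,0,0,0,0, 0,0,0.045,0,0,0,0, 0,0,0.053,0,0,0,0, 0,0,0.058,0,0,0,0, 0,0,0.062,0,0,0,0, 0,0,0.066,0,0,0,0, 0,0,0.067,0,0,0,0, 0,0,0.067,0,0,0,0]'
```

```text
time_s: 16.38
eef_pos: [0.4366, -0.0341, 0.0823]
tool_rot: [0.04, 0.999, 0.0, 0.0]
force: [-0.9, -0.2, -1.4]
width: 0.148
grasp_force: 49.1
```

```bash
python3 -m creep '[0,0,0.001,0,0,0,0, 0,0,0.002,0,0,0,0, 0,0,0.002,0,0,0,0, 0,0,0.002,0,0,0,0.03, 0,0,0.002,0,0,0,0.03, 0,0,-0.02,0,0,0,0.03, 0,0,-0.07,0,0,0,0.03, 0,0,-0.09,0,0,0,0.03, 0,0,-0.09,0,0,0,0.03]'
python3 - <<'E'
from h import *
p=get_image("wrist");q=get_image("side")
cv2.imwrite("pics/8.png",np.vstack([p["pixels"][60:310,100:500],cv2.resize(q["pixels"][120:245,280:480],None,fx=2,fy=2)]))
for d in trace(p,"strainer"):
    k=max(cv2.findContours(d["region"].astype(np.uint8),0,2)[0],key=cv2.contourArea)
    w=np.array([at(p,*x[0],.05,True)[:2] for x in k],np.float32)*1000;print(round(d["p"],2),cv2.minEnclosingCircle(w))
p=get_image("top")
for d in trace(p,"lemon_center"):
    k=max(cv2.findContours(d["region"].astype(np.uint8),0,2)[0],key=cv2.contourArea)
    w=np.array([at(p,*x[0],.028)[:2] for x in k],np.float32)*1000;print(d["p"],cv2.fitEllipse(w))
print(go(.48,.14,.17,1.1))
E
```

```text
time_s: 17.5
eef_pos: [0.437, -0.0341, 0.1734]
tool_rot: [0.04, 0.999, -0.0, 0.001]
force: [0.2, 0.2, -0.3]
width: 0.349
grasp_force: 0.0
0.8 ((437.0765075683594, -33.565486907958984), 38.430999755859375)
0.88 ((493.5302734375, 142.34091186523438), (52.64092254638672, 70.19993591308594), 61.979957580566406)
(array([-0.0297,  0.177 ,  0.0014]), np.float64(0.391), np.float64(1.490891762097214))
```

View pics/8.png

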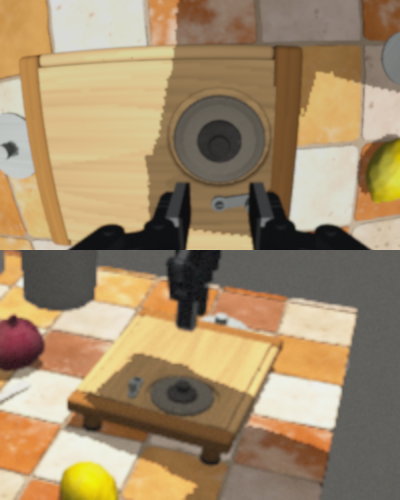

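The strainer is seated level and the tab is aside. Next is the lemon: centre (0.4935,0.142), long axis at -0.49 rad.

```bash
python3 - <<'E'
from h import *
print(go(.4935,.142,.14,1.08),go(.4935,.142,.034,1.08))
E
python3 -m creep '[-0.043,0.179,0,0,0,0.41,0.08, -0.043,0.179,0.0,0,0,0.41,0.08, -0.043,0.179,0.0,0,0,0.41,0.08, -0.043,0.179,0.0,0,0,0.41,0.08, -0.043,0.179,0.033,0,0,0.41,0.08, -0.043,0.179,0.033,0,0,0.41,0.08]'
python3 - <<'E'
from h import *
print(go(.4935,.142,.034,1.08))
p=get_image("wrist")
for d in trace(p,"lemon_center"):
    k=max(cv2.findContours(d["region"].astype(np.uint8),0,2)[0],key=cv2.contourArea)
    w=np.array([at(p,*x[0],.028,True)[:2] for x in k],np.float32)*1000;print(d["p"],cv2.fitEllipse(w))
E
```

```text
(array([-0.0431,  0.1801,  0.0314]), np.float64(0.411), np.float64(1.490891762097214)) (array([-0.0432,  0.18  ,  0.1374]), np.float64(0.411), np.float64(1.490891762097214))
time_s: 18.5
eef_pos: [0.4925, 0.1404, 0.1373]
tool_rot: [0.242, 0.97, -0.001, -0.002]
force: [-0.3, -0.3, -0.2]
width: 0.933
grasp_force: 0.0
(array([-0.0005,  0.0022,  0.1033]), np.float64(0.002), np.float64(1.0817264146705294))
0.57 ((491.8822937011719, 142.3880615234375), (54.40174102783203, 74.9113998413086), 59.656951904296875)
0.4 ((468.3819885253906, 270.28875732421875), (11.575350761413574, 122.48191833496094), 95.08259582519531)
```

```bash
python3 -m creep '[0,0.002,0.05,0,0,0,0.08, 0,0.002,0.09,0,0,0,0.08, 0,0.002,0.104,0,0,0,0.08, 0,0.002,0.104,0,0,0,0.04, 0,0.002,0.104,0,0,0,0.03, 0,0.002,0.104,0,0,0,0.03, 0,0.002,0.104,0,0,0,0.03, 0,0.002,0.104,0,0,0,0.03]' 25; python3 -m creep '[0,0,-0.03,0,0,0,0.03, 0,0,-0.08,0,0,0,0.03, 0,0,-0.12,0,0,0,0.03, 0,0,-0.12,0,0,0,0.03]'
python3 - <<'E'
from h import *
a=-.08
x,y=.456+.0-.088*.0797,-.091-.088
print(x,y,go(x,y,.14,1.491))
p=get_image("wrist");cv2.imwrite("pics/9.png",p["pixels"])
E
```

```text
time_s: 19.6
eef_pos: [0.4953, 0.1427, 0.0369]
tool_rot: [0.242, 0.97, 0.0, 0.001]
force: [-1.0, -2.8, 9.5]
width: 0.62
grasp_force: 27.1
time_s: 20.1
eef_pos: [0.4957, 0.1429, 0.1588]
tool_rot: [0.242, 0.97, 0.001, 0.003]
force: [0.8, -0.1, -1.2]
width: 0.622
grasp_force: 27.2
0.4489864 -0.179 (array([-0.11  , -0.3062,  0.0181]), np.float64(-0.41), np.float64(1.0812208534997754))
```

View pics/9.png

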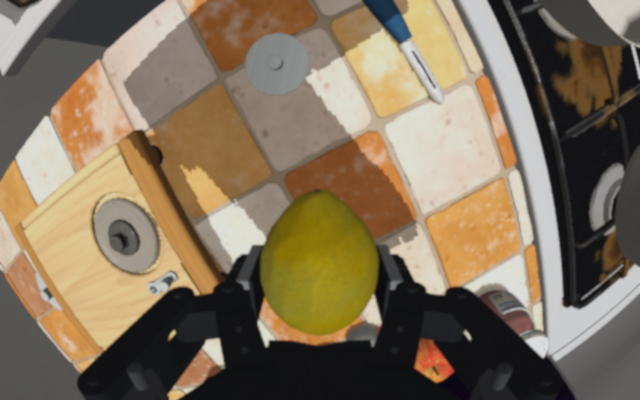

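Lemon gripped. Carrying it to the board's right end.

```bash
python3 -m creep '[-0.11,-0.306,0,0,0,-0.41,0.03, -0.11,-0.306,0,0,0,-0.41,0.03, -0.11,-0.306,0,0,0,-0.41,0.03, -0.11,-0.306,0,0,0,-0.41,0.03, -0.11,-0.306,0,0,0,-0.41,0.03, -0.11,-0.306,0,0,0,-0.41,0.03, -0.11,-0.306,0,0,0,-0.41,0.03, -0.11,-0.306,0.04,0,0,-0.41,0.03, -0.11,-0.306,0.063,0,0,-0.41,0.03, -0.11,-0.306,0.063,0,0,-0.41,0.03]'
python3 - <<'E'
from h import *
print(go(.449,-.179,.085,1.491))
E
```

```text
time_s: 21.4
eef_pos: [0.4471, -0.1778, 0.0907]
tool_rot: [0.039, 0.999, 0.001, -0.002]
force: [0.0, 0.1, 0.2]
width: 0.617
grasp_force: 27.2
(array([-0.002 , -0.0011,  0.0057]), np.float64(0.001), np.float64(1.4919628004303873))
```

```bash
python3 -m creep '[-0.001,0,0.0035,0,0,0,0.03, -0.001,0,0.005,0,0,0,0.03, -0.001,0,0.006,0,0,0,0.03, -0.001,0,0.006,0,0,0,0.03]'
```

```text
time_s: 21.9
eef_pos: [0.4489, -0.1792, 0.0865]
tool_rot: [0.04, 0.999, -0.0, 0.0]
force: [0.5, -1.2, -0.7]
width: 0.618
grasp_force: 27.2
```

```bash
python3 -m creep '[0,0,0.001,0,0,0,0.03, 0,0,0.0015,0,0,0,0.03, 0,0,0.0015,0,0,0,0.056, 0,0,0.0015,0,0,0,0.06, 0,0,0.0015,0,0,0,0.066, 0,0,0.0015,0,0,0,0.074, 0,0,0.0015,0,0,0,0.08, 0,0,-0.03,0,0,0,0.08, 0,0,-0.09,0,0,0,0.08, 0,0,-0.09,0,0,0,0.08]'
python3 - <<'E'
from h import *
for n in("wrist","top"):
  p=get_image(n); print(n)
  for q,z in(("lemon_center",.076),("peeler",.01)):
   for d in trace(p,q):
    k=max(cv2.findContours(d["region"].astype(np.uint8),0,2)[0],key=cv2.contourArea)
    w=np.array([at(p,*x[0],z,n=="wrist")[:2] for x in k],np.float32)*1000
    if len(w)>5: print(q,round(d["p"],2),cv2.fitEllipse(w),cv2.minAreaRect(w))
cv2.imwrite("pics/t10.png",p["pixels"][130:330,180:480].repeat(2,0).repeat(2,1))
print(go(.371,.268,.17,.105+np.pi/2))
E
```

```text
time_s: 23.15
eef_pos: [0.4499, -0.1798, 0.1798]
tool_rot: [0.04, 0.999, -0.002, 0.003]
force: [0.1, 0.1, -0.5]
width: 0.935
grasp_force: 0.0
wrist
lemon_center 0.88 ((446.4198913574219, -178.7661590576172), (54.66815185546875, 74.94395446777344), 83.06834411621094) ((446.3892822265625, -179.1358642578125), (64.70449829101562, 63.710609436035156), 40.071189880371094)
top
lemon_center 0.5 ((473.62225341796875, -182.73365783691406), (21.066659927368164, 62.91806411743164), 7.753149509429932) ((473.1755065917969, -178.9154510498047), (44.53559875488281, 22.229841232299805), 88.56094360351562)
peeler 0.71 ((364.4322204589844, 268.1962890625), (22.313262939453125, 209.84727478027344), 96.08673095703125) ((390.70281982421875, 269.87799072265625), (164.0667724609375, 24.77400779724121), 5.265771865844727)
(array([0.1128, 0.4394, 0.0058]), np.float64(-0.185), np.float64(1.4909633271936669))
```

View pics/t10.png

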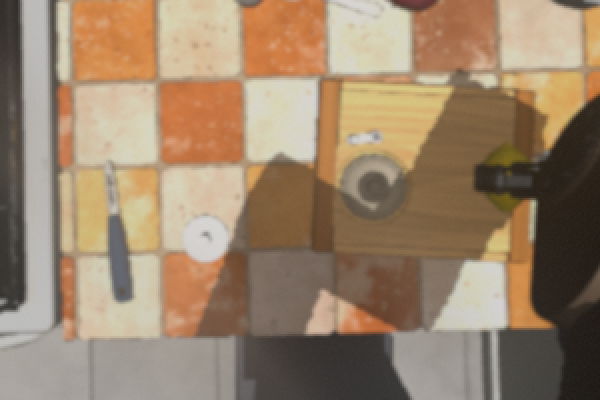

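The lemon rests on the board at (0.446,-0.179). Moving to the peeler via a waypoint.

Run:
```python
from h import *
print(go(.49,.1,.18,1.67),go(.373,.268,.17,1.67))
```

```text
(array([-0.0192,  0.2815, -0.0046]), np.float64(-0.179), np.float64(1.4909633271936669)) (array([0.1108, 0.4396, 0.0058]), np.float64(-0.179), np.float64(1.4909633271936669))
```

```bash
python3 -m creep '[-0.019,0.28,0,0,0,-0.18,0.05, -0.019,0.28,0,0,0,-0.18,0.05, -0.019,0.28,0,0,0,-0.18,0.05, -0.019,0.28,0,0,0,-0.18,0.05, -0.019,0.28,0,0,0,-0.18,0.05, 0.111,0.44,0,0,0,-0.18,0.05, 0.111,0.44,0,0,0,-0.18,0.05, 0.111,0.44,0,0,0,-0.18,0.05, 0.111,0.44,0,0,0,-0.18,0.05, 0.111,0.44,0,0,0,-0.18,0.05]'; python3 -m creep '[0,0,0.05,0,0,0,0.05, 0,0,0.05,0,0,0,0.05]'
python3 - <<'E'
from h import *
p=get_image("wrist");cv2.imwrite("pics/11.png",p["pixels"])
for q in("peeler",):
   for d in trace(p,q):
    k=max(cv2.findContours(d["region"].astype(np.uint8),0,2)[0],key=cv2.contourArea)
    w=np.array([at(p,*x[0],.01,True)[:2] for x in k],np.float32)*1000
    if len(w)>5: print(q,round(d["p"],2),cv2.minAreaRect(w))
print(go(.371,.268,.03,1.67))
E
```

```text
time_s: 24.7
eef_pos: [0.3723, 0.269, 0.1756]
tool_rot: [-0.051, 0.999, -0.0, -0.001]
force: [0.1, -0.6, -0.4]
width: 0.585
grasp_force: 0.0
time_s: 24.95
eef_pos: [0.3726, 0.2669, 0.1241]
tool_rot: [-0.05, 0.999, -0.001, -0.003]
force: [0.1, -0.6, 1.2]
width: 0.586
grasp_force: 0.0
(array([0.0026, 0.0006, 0.0966]), np.float64(-0.0), np.float64(1.6699006643045478))
```

View pics/11.png

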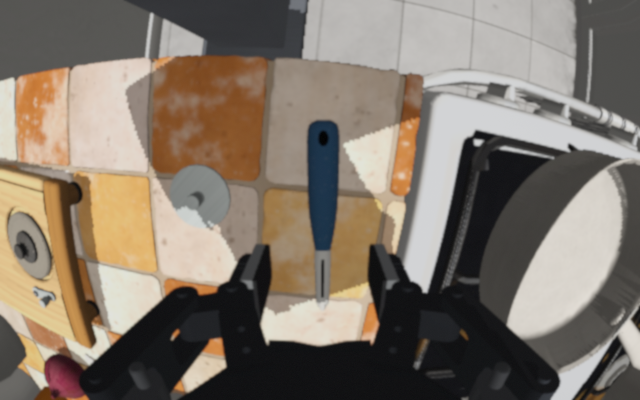

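```bash
python3 - <<'E'
from h import *
p=get_image("wrist")
for u,v,z in((323,121,.012),(322,303,.004),(323,250,.008)):print(at(p,u,v,z,True))
E
python3 -m creep '[0.002,0.001,0.05,0,0,0,0.05, 0.002,0.001,0.08,0,0,0,0.05, 0.002,0.001,0.095,0,0,0,0.05, 0.002,0.001,0.095,0,0,0,0.05, 0.002,0.001,0.095,0,0,0,0, 0.002,0.001,0.095,0,0,0,0, 0.002,0.001,0.095,0,0,0,0, 0.002,0.001,0.095,0,0,0,0]' 40
```

```text
[0.30881737 0.26469155 0.012     ]
[0.47471279 0.28108769 0.004     ]
[0.41568127 0.27577331 0.008     ]
time_s: 26.1
eef_pos: [0.3717, 0.2694, 0.0325]
tool_rot: [-0.05, 0.999, 0.001, 0.001]
force: [0.3, -0.7, 7.9]
width: 0.237
grasp_force: 38.9
```

```bash
python3 -m creep '[0,0,-0.04,0,0,0,0, 0,0,-0.10,0,0,0,0, 0,0,-0.15,0,0,0,0, 0,0,-0.155,0,0,0,0]'
python3 - <<'E'
from h import *
print(go(.47,.1,.19,1.491),go(.435,-.1014,.19,1.491))
p=get_image("side");cv2.imwrite("pics/12.png",p["pixels"][100:400,200:500].repeat(2,0).repeat(2,1))
E
```

```text
time_s: 26.6
eef_pos: [0.3718, 0.2695, 0.1899]
tool_rot: [-0.05, 0.999, 0.001, 0.003]
force: [-0.3, 0.2, -1.4]
width: 0.237
grasp_force: 39.7
(array([-0.0807, -0.1785, -0.    ]), np.float64(0.18), np.float64(1.6712068264571418)) (array([-0.0257, -0.3754, -0.0009]), np.float64(0.18), np.float64(1.6712068264571418))
```

View pics/12.png

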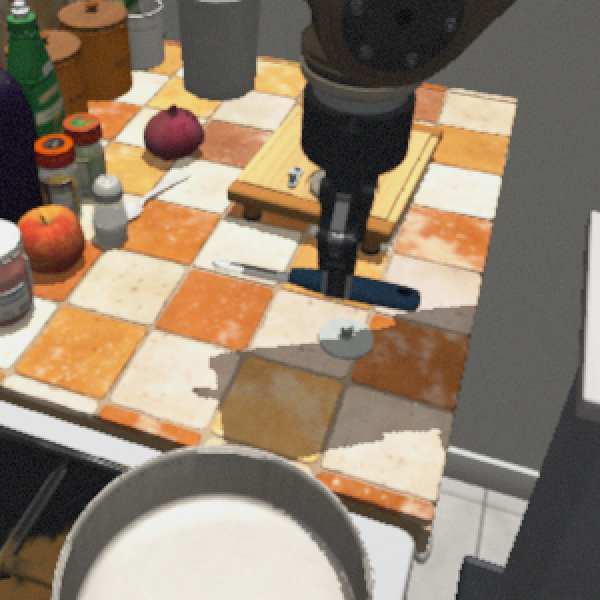

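The peeler is held level by its handle. Carrying it to the board.

```bash
python3 -m creep '[-0.081,-0.178,0,0,0,0.18,0, -0.081,-0.178,0,0,0,0.18,0, -0.081,-0.178,0,0,0,0.18,0, -0.081,-0.178,0,0,0,0.18,0, -0.026,-0.375,0,0,0,0.18,0, -0.026,-0.375,0,0,0,0.18,0, -0.026,-0.375,0,0,0,0.18,0, -0.026,-0.375,0,0,0,0.18,0, -0.026,-0.375,0.06,0,0,0.18,0, -0.026,-0.375,0.09,0,0,0.18,0]'
python3 - <<'E'
from h import *
print(go(.435,-.1014,.0805,1.491))
E
```

```text
time_s: 27.9
eef_pos: [0.4331, -0.1007, 0.0937]
tool_rot: [0.04, 0.999, 0.001, -0.002]
force: [0.4, -0.8, -1.5]
width: 0.239
grasp_force: 39.8
(array([-0.002 , -0.0006,  0.0132]), np.float64(-0.0), np.float64(1.490635425887778))
```

```bash
python3 -m creep '[0,0,0.005,0,0,0,0, 0,0,0.008,0,0,0,0, 0,0,0.008,0,0,0,0, 0,0,0.008,0,0,0,0]'
```

```text
time_s: 28.4
eef_pos: [0.4348, -0.1015, 0.0891]
tool_rot: [0.04, 0.999, -0.0, 0.001]
force: [0.3, -0.1, -0.8]
width: 0.236
grasp_force: 39.8
```

```bash
python3 -m creep '[0,0,0.004,0,0,0,0, 0,0,0.006,0,0,0,0, 0,0,0.0075,0,0,0,0, 0,0,0.0085,0,0,0,0, 0,0,0.0085,0,0,0,0]'
```

```text
time_s: 29.02
eef_pos: [0.4346, -0.1015, 0.0804]
tool_rot: [0.04, 0.999, -0.0, 0.0]
force: [-2.7, 1.0, 14.7]
width: 0.237
grasp_force: 41.8
```

Contact. Releasing and retreating straight up.

```bash
python3 -m creep '[0,0,-0.0005,0,0,0,0.025, 0,0,-0.0005,0,0,0,0.03, 0,0,-0.0005,0,0,0,0.036, 0,0,-0.0005,0,0,0,0.038, 0,0,-0.0005,0,0,0,0.038, 0,0,-0.03,0,0,0,0.038, 0,0,-0.09,0,0,0,0.038, 0,0,-0.14,0,0,0,0.038, 0,0,-0.14,0,0,0,0.038]'
python3 - <<'E'
from h import *
def B(X): 
    a=-.08; d=np.array(X)/1000-[.456,-.091]; return np.array([d[0]*np.cos(a)+d[1]*np.sin(a),-d[0]*np.sin(a)+d[1]*np.cos(a)]).round(4)
p=get_image("wrist")
for q,z in(("peeler",.056),("lemon_center",.076),("strainer",.05),("cover_plate",.005)):
   for d in trace(p,q):
    k=max(cv2.findContours(d["region"].astype(np.uint8),0,2)[0],key=cv2.contourArea)
    w=np.array([at(p,*x[0],z,True)[:2] for x in k],np.float32)*1000
    if len(w)>5: r=cv2.minAreaRect(w);print(q,round(d["p"],2),r,B(r[0]))
q=get_image("side")
cv2.imwrite("pics/13.png",np.vstack([p["pixels"][0:340],cv2.resize(q["pixels"][120:250,240:560],None,fx=2,fy=2)]))
E
```

```text
time_s: 30.15
eef_pos: [0.4354, -0.1018, 0.2229]
tool_rot: [0.04, 0.999, -0.001, 0.003]
force: [0.2, -0.2, -1.2]
width: 0.44
grasp_force: 0.0
peeler 0.83 ((454.1528625488281, -103.12586975097656), (24.89754867553711, 170.5201416015625), 84.97122192382812) [-0.0009 -0.0122]
lemon_center 0.82 ((447.09600830078125, -179.3892822265625), (59.74726486206055, 69.76148986816406), 49.566200256347656) [-0.0018 -0.0888]
strainer 0.71 ((438.0738525390625, -34.609771728515625), (75.84008026123047, 75.01056671142578), 24.854270935058594) [-0.0224  0.0548]
cover_plate 0.76 ((378.268310546875, 162.03683471679688), (55.848480224609375, 56.947078704833984), 8.02620792388916) [-0.0977  0.246 ]
cover_plate 0.6 ((439.6255187988281, -273.3721923828125), (78.78189849853516, 78.92687225341797), 39.12993240356445) [-0.0017 -0.1831]
cover_plate 0.59 ((470.3183288574219, -104.53343963623047), (31.535470962524414, 200.69879150390625), 84.93167114257812) [ 0.0154 -0.0123]
```

View pics/13.png

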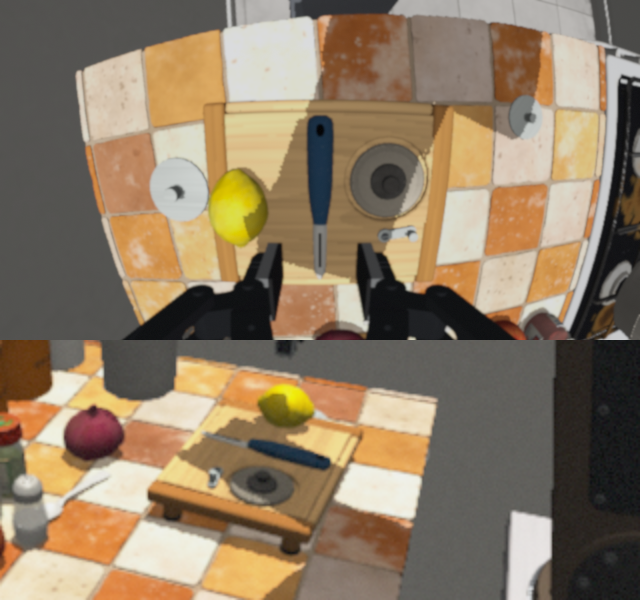

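The final view shows everything in place: plate at (178,190), lemon at (239,207), peeler at (320,195), strainer seated at (387,181), tab aside at (397,234). Handing in.

```bash
python3 -c "
from plant import sign_off
print(sign_off())"
```

```text
the job is handed in; nothing more can be done
None
```

The job is handed in: the last camera check showed the tab aside, the plate flat right of the board, the strainer seated, and the lemon and peeler placed within tolerance; sign-off returned no verdict.

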